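Clamp a glued breadboard with a pump clamp

TASK

Take the pepper mill out of the clamp and stand it upright on the round cork mat, then pump the clamp's lever until the sprung shoe presses the breadboard against the end stop with its spring squeezed about halfway - never near bottoming out, which would crush the glued edge. Work the jaw only by the lever, leave the other things alone, and finish while holding the lever down with the fingers so that the clamp stays tight.

Things in the scene. Friction and masses are not known exactly. Their poses are not given: they have to be found in the camera images.
- clamp: Pump clamp fixed to the worktop: wooden base board 110 x 420 x 18 mm, grey pump housing 46 x 90 mm, 118 mm tall, towards one end, steel stop at the other. Origin: centre of the board's underside. Its y axis runs along the board from housing to stop, the way the jaw is pushed; z up. The push rod (42 mm above the worktop) passes through the housing.
- stop: Fixed dark steel end stop of the clamp, 90 mm wide, 56 mm tall above the base board; its face towards the jaw is 175 mm from the clamp's origin along the clamp's y. Origin: centre of its foot.
- board: The work: a loose thick wooden breadboard piece with a glue line, 100 mm (across the clamp) x 80 mm (along the clamp) x 38 mm high, 0.2 kg, lying on the base board about 1 mm from the stop. Origin: centre of its underside; its y axis runs along the clamp. The face to be pressed is 40 mm from the origin towards the jaw.
- mill: Dark wooden pepper mill, 148 mm high, standing upright on the base board in the gap between the jaw's shoe and the board, in the jaw's way. Foot 46 mm wide, waist 34 mm, round straight head 42 mm in diameter from 95 to 140 mm above its foot (grip it there), a small steel knob on top. About 0.2 kg. Origin: centre of its underside.
- mat: Round cork mat, 110 mm in diameter, 5 mm thick, fixed flat on the worktop to the left of and nearer the robot than the clamp. Origin: centre of its underside (its top is 5 mm above the worktop).
- jaw: Jaw on its push rod: a bright steel plate, 62 mm wide, 44 mm high, at the front end of the push rod; its top is 64 mm above the worktop. Origin: on the rod's axis; the plate's front is 8 mm behind this point along the clamp's y.
- shoe: Black rubber-faced shoe, 56 mm wide, 36 mm high, 8 mm thick, carried on a spring in front of the jaw plate. Uncompressed there is a gap of 16 mm between the back of the shoe and the front of the jaw plate; that gap shrinks as the spring is squeezed and is 0 when it bottoms out. Origin: on the rod's axis, 16 mm behind the shoe's pressing face.
- shoe_front (a point): Centre of the shoe's pressing face, 42 mm above the worktop.
- lever: Pump lever of the clamp, rising backwards from the rear of the housing; at its free end a wooden press pad 46 mm wide (across the clamp) x 36 mm long x 12 mm thick. Origin: on the lever's pivot (113 mm behind the clamp's origin, 108 mm above the worktop).
- pad_top (a point): Centre of the top of the press pad at the lever's end, 115 mm from the pivot. At rest it is about 160 mm above the worktop; pressing the lever fully down brings it about 79 mm lower while it stays within about 10 mm of the same place horizontally. Pressing takes about 2 to 10 N.
- lever_angle (a joint): Pump lever angle (rad): 0 raised (its rest, a spring brings it back up), 0.70 fully down against its stop. Each rad pressed drives the push rod 36 mm forward (25 mm a full stroke, less up to 5 mm of play for the ratchet to catch); going back up it leaves the rod where it is.
- jaw_slide (a joint): Advance of push rod and jaw towards the stop (m), 0 fully back, 0.105 the limit. The ratchet only pushes: friction (2 N) keeps the rod where it is left, but with the lever let go the squeezed spring pushes the rod back until the shoe is squeezed less than about 3 mm. Only a lever held down keeps the clamp tight.
- shoe_squeeze (a joint): How far the shoe's spring is squeezed (m): 0 free, 0.016 bottomed out. 0.8 N per mm; 0.008 is halfway (about 7 N on the board).
- mug: white ceramic mug, 80 mm wide, 90 mm high; a bystander. Origin: centre of its underside.
- jar: lidded glass jar, 68 mm wide, 100 mm high; a bystander. Origin: centre of its underside.
- tin: plain metal tin, 74 mm wide, 120 mm high; a bystander. Origin: centre of its underside.
- bowl: white bowl, 130 mm wide, 55 mm high; a bystander. Origin: centre of its underside.
- spoon: wooden spoon lying flat; a bystander. Origin: underside, about its middle.
- eggcup: small wooden egg cup, 48 mm wide, 65 mm high; a bystander. Origin: centre of its underside.

How it is judged:
By the outcome, as a careful person would: the job done as asked, in the order asked, and still so for the second after the job is handed in, while the arm keeps its last pose, push and grip.
It also fails if it takes over 72 s, if anything falls off the work surface, if the arm or the gripper's body presses on something with over 40 N, if the wrist force passes 120 N, or if a joint passes its speed limit or range.

ROBOT

A 6-joint arm with a two-finger parallel gripper is mounted at the origin on the work surface. World frame = base frame: x ahead of the robot, y to its left, z up, the work surface at z = 0. Lengths are in m, angles in rad, forces in N, time in s.
With the tool pointing down it reaches from about 0.35 to 0.775 m from the base axis. Payload 5.5 kg.
Tool frame: the origin (TCP) lies at the very end of the fingers, on their centre line; the grasp point (between the pads) lies 19 mm behind it; z points along the fingers, y is the line along which they close (so a half turn about z gives the same grasp; the last joint's range is limited). The gripper opens to 85 mm and grips with 20 to 120 N. Pads are 22 mm wide; open, the fingers measure 114 mm over their backs; the gripper's body (76 mm by 85 mm) begins 54 mm behind the grasp point. The pads swing forward as they close: fully open they stand 13 mm farther back than shut.
Start: joints at [1.192, 0.313, 0.046, 1.304, 0, 1.431], TCP at [0.136, 0.559, 0.231] pointing down, gripper open.
Joint ranges: [-2.76, 2.76], [-0.86, 1.69], [-1.03, 1.26], [-2.2, 2.34], [-1.47, 1.5], [-3.14, 3.14]. Speed limits (rad/s): [2.57, 2.57, 3.14, 3.14, 3.14, 3.14].

INTERFACE

Orientations are given as a rotation vector (axis times angle).
In Python, from workcell import ctrl, viewer, ticket gives the robot as it stands (ctrl), with the cameras (viewer) and the job (ticket).
- The arm moves only by the tool drive_effector, called by a JSON object that holds its "method" and its "body". Schema: {"type":"object","properties":{"deltas":{"type":"array","items":{"type":"number"},"minItems":5,"maxItems":50},"grip_n":{"type":"number"},"only":{"type":"string"},"quiet":{"type":"boolean"},"lines":{"type":"string"}},"required":["deltas"],"additionalProperties":false}. deltas is one flat list of numbers that holds 1 to 10 rows one after another, with no inner brackets; each row has 5 numbers: the finger opening in m, then dx, dy, dz in shares of 1 m (1.0 is 1 m), then a turn about the tool's z in normalised numbers (1 is 180 degrees); each row is the pose to reach, as a shift and turn from the pose commanded when the call began, along the tool's axes at that moment; what a row does not reach only later rows make up. A row lasts 1/8 s, in which the tool goes at most 0.0625 m and 0.188 rad, less where a joint would pass 70% of its speed; a pose out of reach is approached as far as the arm can. The fingers move at their own pace and stop on an object; grip_n is the grip in N (left out, the last holds). Time passes only in rows, so rows that do not move let the fingers close. The tool returns the time, the measured TCP pose, the force, the opening and the grip force at its end. only (a regular expression) keeps the lines of the reply that match it, lines (a string "A,B") keeps lines A to B, and quiet returns only ok. Input that does not fit is refused with a message, and nothing moves.
- ctrl.state(): the state, without advancing time (a new reading comes with each control period).
- viewer.grab_frame(name): name is "scene" or "top" or "wrist"; returns a dict with "frame" (384x512x3 uint8, red, green, blue), "fov_y" (degrees; the focal length in pixels is half the picture's height over the tangent of half this angle, whatever the lens; pixels are square), "cx", "cy" (the principal point, pixels), "world_from_camera" (4x4, takes a point from camera to world coordinates); the wrist camera has in their place "T_tool_cam" (4x4, takes a point from camera to tool coordinates, whose origin is the TCP and whose axes are the flange's). Camera axes: x right, y down, z forward; pixel columns grow to the right and rows downward; lengths in m; the calibration is good to about 2 mm. A picture is of the moment at which its call begins: read the wrist's pose just before it. There is no depth.
- ticket.sign_off(): hands the job in; it is judged then, once.
The state is a dict: "time": time; "joint_pos": joint angles; "qd": joint speeds; "tau": joint torques, N m; "eef_pos": TCP position; "tcp_rot": TCP orientation; "ft_force": force on the tool from outside, world axes, zero at the start; "moment": the same for the moment, N m; "finger_gap": finger opening in m; "gripper_force": force on a finger pad.
Only numpy, scipy, OpenCV 4.12 (cv2) and the standard library are available. Lean on these libraries where they do the work, as an engineer would, in place of code of your own. Each camera call takes 0.05 s, during which the arm holds its last target. There are 200 camera calls.

## Working session

There is one attempt and no reset: what is moved stays moved. The work goes in short steps, Python scripts to look and compute and a tool call to move; the robot and the scene stay as the last step left them, time stands still between calls to the robot, and variables do not carry over. Pictures are saved under pics/ and viewed, at most 10 in all, crops included, and the job is handed in when it is done.

```bash
ls; mkdir -p pics; cat > h.py <<'E'
import numpy as np, cv2
from workcell import ctrl, viewer, ticket
from scipy.spatial.transform import Rotation as R
def grab(n):
    s=ctrl.state(); f=viewer.grab_frame(n); 
    if n=="wrist":
        T=np.eye(4);T[:3,:3]=R.from_rotvec(s["tcp_rot"]).as_matrix();T[:3,3]=s["eef_pos"];f["world_from_camera"]=T@np.array(f["T_tool_cam"])
    return f
def ray(f,u,v):
    h=f["frame"].shape[0];fl=h/2/np.tan(np.radians(f["fov_y"])/2)
    T=np.array(f["world_from_camera"]);d=T[:3,:3]@np.array([(u-f["cx"])/fl,(v-f["cy"])/fl,1]);return T[:3,3],d/np.linalg.norm(d)
def onz(f,u,v,z):
    o,d=ray(f,u,v);return o+d*(z-o[2])/d[2]
def tri(r1,r2):
    (a,d),(b,e)=r1,r2
    s,t=np.linalg.lstsq(np.c_[d,-e],b-a,rcond=None)[0];p,q=a+s*d,b+t*e
    return (p+q)/2,np.linalg.norm(p-q)
def proj(f,P):
    h=f["frame"].shape[0];fl=h/2/np.tan(np.radians(f["fov_y"])/2);T=np.linalg.inv(np.array(f["world_from_camera"]))
    p=T[:3,:3]@np.array(P)+T[:3,3];return p[:2]/p[2]*fl+[f["cx"],f["cy"]]
E
python3 - <<'E'
from h import *
import pickle
fs={n:grab(n) for n in("scene","top","wrist")}
pickle.dump(fs,open("f0.pkl","wb"))
for n,f in fs.items():
    print(n,f["fov_y"],f["cx"],f["cy"],np.round(f["world_from_camera"],3).tolist())
    cv2.imwrite(f"pics/{n}0.png",cv2.resize(f["frame"][...,::-1],(800,600)))
s=ctrl.state();print(s)
E
```

```text
pics
workcell.py
scene 49.00817429264416 253.0137506712078 189.74966093253246 [[-0.772, 0.4, -0.493, 1.162], [0.635, 0.465, -0.617, 0.751], [-0.018, -0.79, -0.613, 0.879], [0.0, 0.0, 0.0, 1.0]]
top 51.326063806871865 254.81144491082588 193.00040397374372 [[-0.006, -0.996, 0.093, 0.443], [-1.0, 0.006, 0.001, 0.011], [-0.002, -0.093, -0.996, 1.558], [0.0, 0.0, 0.0, 1.0]]
wrist 63.28234579168332 251.36897623845152 190.05359031827874 [[0.237, 0.924, 0.301, 0.057], [0.972, -0.224, -0.076, 0.579], [-0.002, 0.311, -0.951, 0.372], [0.0, 0.0, 0.0, 1.0]]
{'time': 0.15, 'joint_pos': array([1.19241260e+00, 3.13846645e-01, 4.52389312e-02, 1.30361143e+00,
       5.78702846e-05, 1.43120814e+00]), 'qd': array([-0.00078587, -0.00192862,  0.00432595, -0.00050904, -0.0004367 ,
        0.00040451]), 'tau': array([ 1.62864406e-03, -4.81066704e+01,  2.98814750e+01,  1.39317603e-02,
       -1.49681541e-04,  3.00759460e-06]), 'eef_pos': array([0.13584806, 0.5583252 , 0.23060264]), 'tcp_rot': array([-3.74158476e-01, -3.11880818e+00,  2.13684825e-03]), 'ft_force': array([-0.08795864,  0.50359879, -0.1312147 ]), 'moment': array([-0.05838612,  0.02723577,  0.00059136]), 'gripper_force': 0.0, 'finger_gap': 0.08532588606969449}
```

View pics/scene0.png

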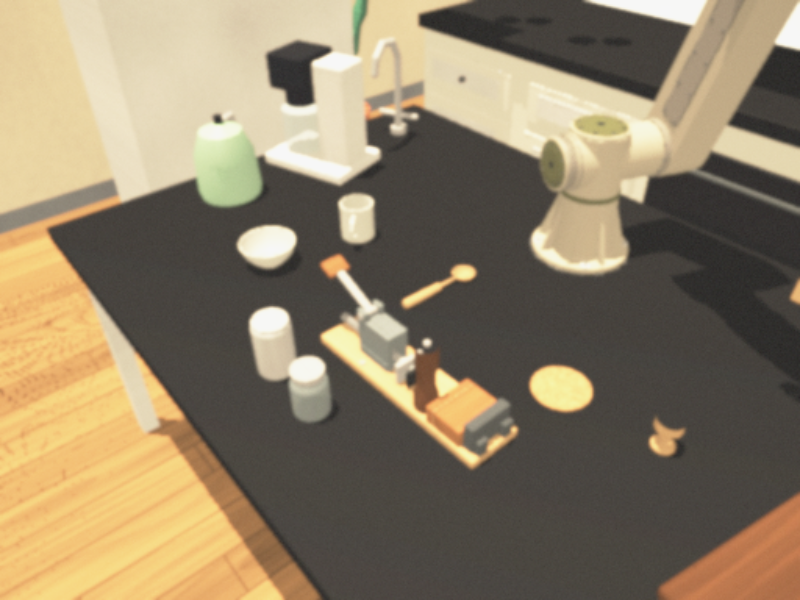

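View pics/top0.png

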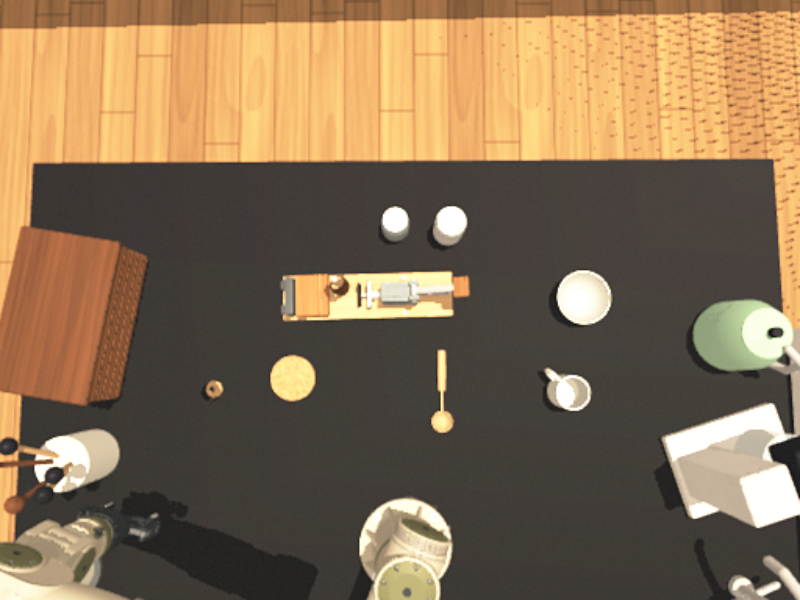

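The scene view (800x600 px) has the mill knob at (427,343), pad at (335,265) and mat at (561,388). The top view has the stop at the left (288,296), the mill at (339,285), the pad at (461,286) and the mat at (293,378). Next I measure these.

```bash
python3 - <<'E'
from h import *
import pickle
fs=pickle.load(open("f0.pkl","rb"));S,T=fs["scene"],fs["top"];k=.64
def both(n,s,t):
    p,g=tri(ray(S,s[0]*k,s[1]*k),ray(T,t[0]*k,t[1]*k));print(n,p.round(3),"gap",g.round(4))
both("knob",(427,343),(338,279)); both("pad",(335,265),(461,286))
def blob(f,seed,lo,hi):
    hsv=cv2.cvtColor(f["frame"],cv2.COLOR_RGB2HSV);m=cv2.inRange(hsv,lo,hi)
    n,l,st,c=cv2.connectedComponentsWithStats(m);i=l[int(seed[1]*k),int(seed[0]*k)];return (l==i).astype(np.uint8),st[i],c[i]
for f,sd in((S,(561,388)),(T,(293,378))):
    m,st,c=blob(f,sd,(5,60,120),(35,255,255));P=onz(f,*c,.005);print("mat",st,c,P.round(4))
    if f is S: r=ray(f,*c)
    else: print(tri(r,ray(f,*c)))
# base board from top at z=.018: min area rect of wood + parts
m,st,c=blob(T,(360,312),(5,40,120),(35,255,255));print(st)
cs=cv2.findContours(m,cv2.RETR_EXTERNAL,cv2.CHAIN_APPROX_NONE)[0][0];b=cv2.boxPoints(cv2.minAreaRect(cs))
print(b/k); [print(onz(T,*q,.018).round(4)) for q in b]
cr=T["frame"][160:220,170:310,::-1];cv2.imwrite("pics/topc.png",cv2.resize(cr,None,fx=5.5,fy=5.5,interpolation=cv2.INTER_CUBIC))
E
```

```text
knob [0.623 0.151 0.158] gap 0.0073
pad [ 0.607 -0.128  0.158] gap 0.0026
mat [ 338  233   42   31 1013] [358.69595262 248.17769003] [0.4025 0.2774 0.005 ]
mat [173 227  29  30 693] [186.95526696 241.46753247] [0.402  0.2762 0.005 ]
(array([0.401824  , 0.27661445, 0.00399136]), np.float64(0.0006039635721871715))
[ 181  173  120   33 2572]
[[281.5406  274.23273]
 [468.35233 268.89526]
 [469.67908 315.33057]
 [282.86734 320.66803]]
[0.6572 0.3028 0.018 ]
[ 0.6676 -0.162   0.018 ]
[ 0.5518 -0.1634  0.018 ]
[0.5415 0.2982 0.018 ]
```

View pics/topc.png

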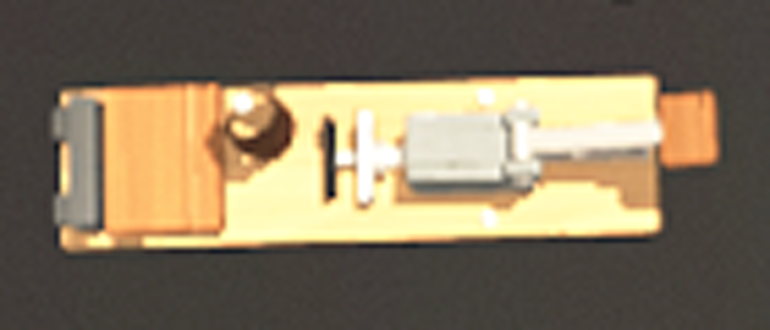

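```bash
python3 - <<'E'
from h import *
import pickle
fs=pickle.load(open("f0.pkl","rb"));S,T=fs["scene"],fs["top"]
c=lambda u,v,z:onz(T,170+u/5.5,160+v/5.5,z)
q=[c(*a,.018) for a in((62,90),(655,78),(660,233),(62,248))];[print(a.round(4)) for a in q]
y=(q[0]+q[3]-q[1]-q[2])/2;print("len",np.linalg.norm(y),"wid",np.linalg.norm(q[0]-q[3]),"yaw",np.arctan2(-y[0],y[1]),"centre",sum(q)/4)
for n,u,v,z in(("shoe",322,160,.06),("boardface",221,160,.056),("knob",243,102,.166),("stopface",103,160,.074),("pad",690,130,.16),("housing front",407,150,.118)):print(n,c(u,v,z).round(4))
s=ctrl.state();Rm=R.from_rotvec(s["tcp_rot"]).as_matrix();print(Rm.round(3))
for P in((.56,.20,.26),(.615,.148,.26)):print(Rm.T@(np.array(P)-s["eef_pos"]))
E
```

{"method": "drive_effector", "body": {"deltas": [0.085, -0.055, -0.0275, -0.003, 0, 0.085, -0.11, -0.055, -0.006, 0, 0.085, -0.165, -0.0825, -0.009, 0, 0.085, -0.22, -0.11, -0.012, 0, 0.085, -0.276, -0.138, -0.015, 0, 0.085, -0.331, -0.165, -0.018, 0, 0.085, -0.386, -0.193, -0.021, 0, 0.085, -0.441, -0.22, -0.025, 0, 0.085, -0.497, -0.248, -0.029, 0, 0.085, -0.497, -0.248, -0.029, 0]}}

```text
time: 1.4
eef_pos: [0.5633, 0.1969, 0.2592]
tcp_rot: [0.383, 3.118, -0.001]
ft_force: [-1.1, 1.6, -0.6]
finger_gap: 0.0852
gripper_force: 0.0
```

```bash
python3 - <<'E'
from h import *
import pickle
f=grab("wrist");pickle.dump(f,open("w1.pkl","wb"));cv2.imwrite("pics/w1.png",f["frame"][...,::-1])
print(ctrl.state()["eef_pos"],ctrl.state()["joint_pos"],proj(f,(.62,.153,.166)))
E
```

```text
[0.56141016 0.19839226 0.25928853] [2.04816580e-01 3.50146683e-01 1.66174671e-01 1.38818281e+00
 2.05439297e-04 4.47410113e-01] [217.19364796 267.45668039]
```

View pics/w1.png

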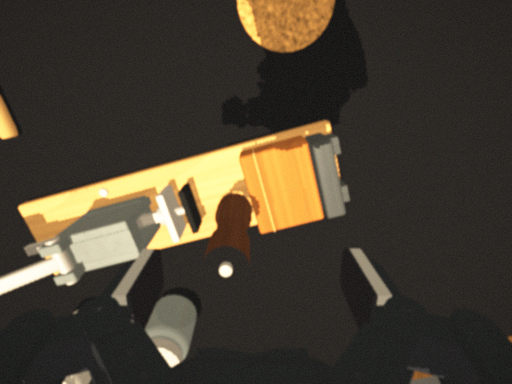

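The wrist view shows the knob at (225,270), the mill leaning away from the camera by perspective, the shoe at (190,207) and the board face at x≈250. The mat is at the top. I will triangulate the knob.

```bash
python3 - <<'E'
from h import *
import pickle
fs=pickle.load(open("f0.pkl","rb"));S,T=fs["scene"],fs["top"];W=pickle.load(open("w1.pkl","rb"))
hsv=cv2.cvtColor(W["frame"],cv2.COLOR_RGB2HSV);m=cv2.inRange(hsv,(0,0,130),(180,90,255));n,l,st,c=cv2.connectedComponentsWithStats(m)
i=l[270,225];print(st[i],c[i]);k=c[i]
ws=ray(W,*k);print("w@.163",onz(W,*k,.163).round(4))
print("W+S",tri(ws,ray(S,427*.64,343*.64)));print("W+T",tri(ws,ray(T,170+243/5.5,160+102/5.5)))
print("shoe top", [onz(W,*p,.060).round(4) for p in((186,182),(203,222))],"plate/board face",[onz(W,*p,.056).round(4) for p in((241,154),(261,233))],"stop",[onz(W,*p,.074).round(4) for p in((311,137),(328,216))])
print("mat",onz(W,286,8,.005))
cv2.imwrite("pics/w1c.png",cv2.resize(W["frame"][170:300,160:290,::-1],(600,600),interpolation=cv2.INTER_CUBIC))
E
```

```text
[218 262  15  16 182] [225.22527473 269.63736264]
w@.163 [0.6255 0.1584 0.163 ]
W+S (array([0.62526085, 0.15851949, 0.16346423]), np.float64(7.511671083359445e-06))
W+T (array([0.62656126, 0.15677666, 0.15992758]), np.float64(0.002306517573630333))
shoe top [array([0.5651, 0.1201, 0.06  ]), array([0.6175, 0.1245, 0.06  ])] plate/board face [array([0.5498, 0.1889, 0.056 ]), array([0.6501, 0.1878, 0.056 ])] stop [array([0.5466, 0.2659, 0.074 ]), array([0.6392, 0.2681, 0.074 ])]
mat [0.41097779 0.27552806 0.005     ]
```

View pics/w1c.png

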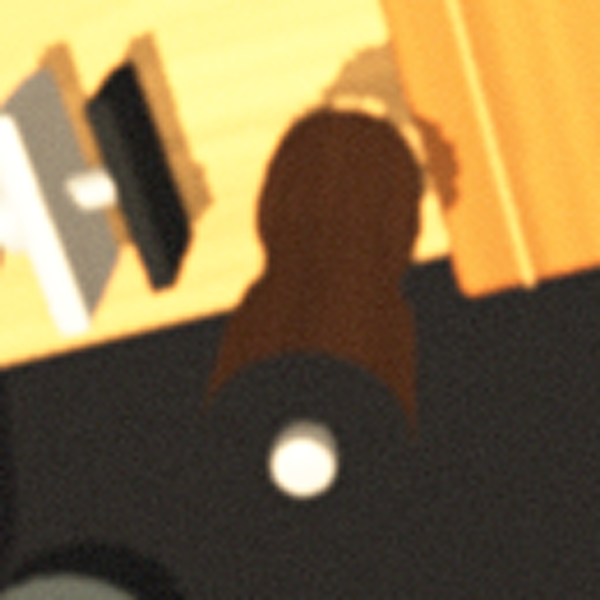

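{"method": "drive_effector", "body": {"deltas": [0.085, -0.036, -0.013, 0, 0, 0.085, -0.072, -0.026, 0, 0, 0.085, -0.072, -0.026, 0, 0, 0.085, -0.072, -0.026, 0, 0]}}

```text
time: 1.95
eef_pos: [0.6228, 0.159, 0.2601]
tcp_rot: [-0.372, -3.118, -0.0]
ft_force: [-0.2, 0.7, 1.0]
finger_gap: 0.0847
gripper_force: 0.0
```

```bash
python3 - <<'E'
from h import *
import pickle
T=pickle.load(open("f0.pkl","rb"))["top"];S=pickle.load(open("f0.pkl","rb"))["scene"]
W=grab("wrist");pickle.dump(W,open("w2.pkl","wb"));cv2.imwrite("pics/w2.png",W["frame"][...,::-1])
p=proj(W,(.6255,.156,.163)).astype(int);print(p)
hsv=cv2.cvtColor(W["frame"],cv2.COLOR_RGB2HSV);m=cv2.inRange(hsv,(0,0,130),(180,90,255));n,l,st,c=cv2.connectedComponentsWithStats(m)
for i in range(1,n):
    if 100<st[i][4]<500 and np.hypot(*(c[i]-p))<40:
        k=c[i];r=ray(W,*k);print(st[i],k,onz(W,*k,.163).round(4),tri(r,ray(S,427*.64,343*.64)),tri(r,ray(T,170+243/5.5,160+102/5.5)))
s=ctrl.state();print(s["eef_pos"],s["tcp_rot"])
E
```

```text
[247 198]
[243 191  16  15 193] [250.4611399  197.93782383] [0.6259 0.1583 0.163 ] (array([0.62554301, 0.15852906, 0.16373828]), np.float64(0.0004379951491570691)) (array([0.62694963, 0.15697285, 0.15759342]), np.float64(0.0023412434010913817))
[0.62274172 0.15914255 0.26032308] [-3.71603899e-01 -3.11852766e+00 -2.50776475e-04]
```

View pics/w2.png

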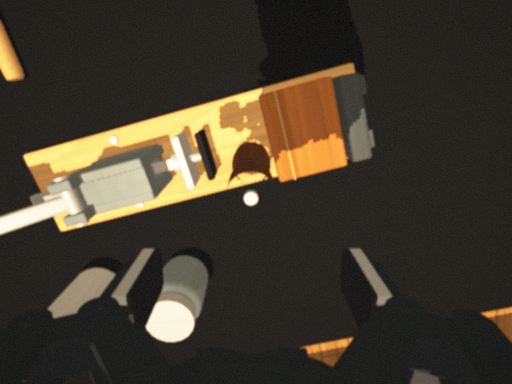

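The second wrist view puts the knob at (250,198), consistent at about (0.6257, 0.158, 0.164), against 0.166 expected. The TCP is within 3 mm, so I descend and grip.

{"method": "drive_effector", "body": {"deltas": [0.085, -0.003, 0, 0.05, 0, 0.085, -0.003, 0, 0.1, 0, 0.085, -0.003, 0, 0.135, 0, 0.085, -0.003, 0, 0.145, 0, 0.085, -0.003, 0, 0.145, 0, 0.085, -0.003, 0, 0.145, 0], "grip_n": 40}}

```text
time: 2.75
eef_pos: [0.6281, 0.1577, 0.1176]
tcp_rot: [0.373, 3.116, 0.001]
ft_force: [0.9, -0.0, -0.3]
finger_gap: 0.0853
gripper_force: 0.0
```

{"method": "drive_effector", "body": {"deltas": [0.03, 0, 0, 0, 0, 0.03, 0, 0, 0, 0, 0.03, 0, 0, 0, 0, 0.03, 0, 0, 0, 0, 0.03, 0, 0, 0, 0, 0.03, 0, 0, 0, 0], "grip_n": 40}}

```text
time: 3.5
eef_pos: [0.6277, 0.1572, 0.1162]
tcp_rot: [0.374, 3.117, 0.001]
ft_force: [-0.3, -0.1, 6.0]
finger_gap: 0.0412
gripper_force: 41.1
```

{"method": "drive_effector", "body": {"deltas": [0.03, 0, 0, -0.02, 0, 0.03, 0, 0, -0.06, 0, 0.03, 0, 0, -0.1, 0, 0.03, 0.041, 0.0105, -0.1, 0, 0.03, 0.082, 0.021, -0.1, 0, 0.03, 0.123, 0.0317, -0.1, 0, 0.03, 0.164, 0.0423, -0.1, 0, 0.03, 0.205, 0.053, -0.1, 0, 0.03, 0.246, 0.0634, -0.1, 0, 0.03, 0.246, 0.0634, -0.1, 0]}}

```text
time: 4.75
eef_pos: [0.3997, 0.2775, 0.2147]
tcp_rot: [-0.368, -3.117, 0.002]
ft_force: [-0.1, -0.7, -2.2]
finger_gap: 0.0413
gripper_force: 41.0
```

{"method": "drive_effector", "body": {"deltas": [0.03, 0, 0, 0, 0, 0.03, 0, 0, 0.03, 0, 0.03, 0, 0, 0.06, 0, 0.03, 0, 0, 0.085, 0, 0.03, 0, 0, 0.095, 0, 0.03, 0, 0, 0.1, 0, 0.03, 0, 0, 0.1, 0, 0.03, 0, 0, 0.1, 0]}}

```text
time: 5.75
eef_pos: [0.4037, 0.2773, 0.1162]
tcp_rot: [0.374, 3.118, 0.002]
ft_force: [0.1, -0.5, -3.0]
finger_gap: 0.0412
gripper_force: 41.0
```

```bash
python3 - <<'E'
from h import *
f=grab("scene");cv2.imwrite("pics/s2.png",cv2.resize(f["frame"][150:320,240:470,::-1],(780,576),interpolation=cv2.INTER_CUBIC))
E
```

```text
(no output)
```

View pics/s2.png

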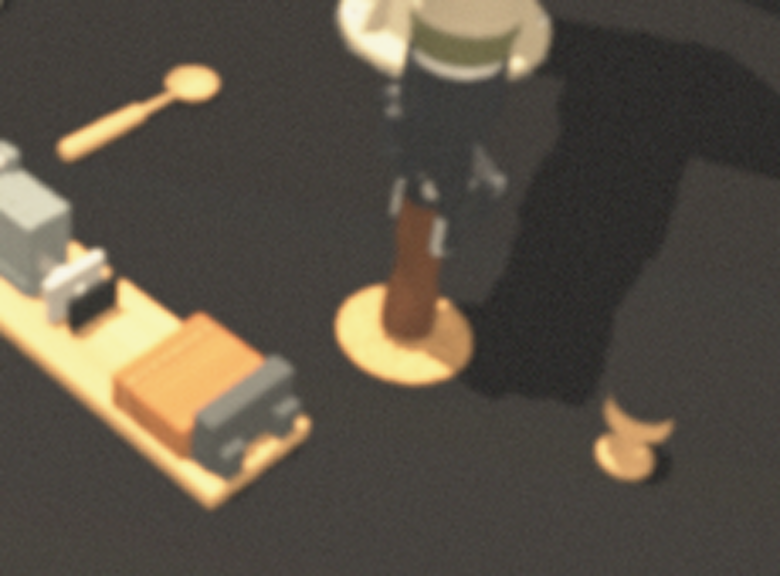

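The mill hangs upright over the mat, with its foot near the middle. I lower it to contact.

{"method": "drive_effector", "body": {"deltas": [0.03, 0, 0, 0.005, 0, 0.03, 0, 0, 0.009, 0, 0.03, 0, 0, 0.011, 0, 0.03, 0, 0, 0.011, 0]}}

```text
time: 6.3
eef_pos: [0.4027, 0.2769, 0.104]
tcp_rot: [-0.374, -3.119, 0.0]
ft_force: [0.9, 0.6, -1.7]
finger_gap: 0.041
gripper_force: 41.0
```

{"method": "drive_effector", "body": {"deltas": [0.03, 0, 0, 0.001, 0, 0.03, 0, 0, 0.002, 0, 0.03, 0, 0, 0.002, 0]}}

```text
time: 6.68
eef_pos: [0.4032, 0.2771, 0.1032]
tcp_rot: [0.374, 3.118, 0.001]
ft_force: [-0.9, -1.9, 4.6]
finger_gap: 0.0409
gripper_force: 41.6
```

{"method": "drive_effector", "body": {"deltas": [0.055, 0, 0, 0, 0, 0.085, 0, 0, 0, 0, 0.085, 0, 0, 0, 0, 0.085, 0, 0, 0, 0, 0.085, 0, 0, -0.02, 0, 0.085, 0, 0, -0.06, 0, 0.085, 0, 0, -0.11, 0, 0.085, 0, 0, -0.14, 0, 0.085, 0, 0, -0.14, 0]}}

```text
time: 7.8
eef_pos: [0.4044, 0.2777, 0.2449]
tcp_rot: [0.374, 3.115, 0.005]
ft_force: [0.3, -0.5, 0.1]
finger_gap: 0.0851
gripper_force: 0.0
```

```bash
python3 - <<'E'
from h import *
import pickle
S=grab("scene");cv2.imwrite("pics/s3.png",S["frame"][100:330,200:460,::-1])
T=grab("top");pickle.dump((S,T),open("f3.pkl","wb"))
a,b=S["frame"][130:320,200:460],T["frame"][165:270,150:320]
cv2.imwrite("pics/st3.png",np.vstack([cv2.resize(a,(520,380)),cv2.resize(b,(520,220))])[...,::-1])
s=ctrl.state();Rm=R.from_rotvec(s["tcp_rot"]).as_matrix();print(s["eef_pos"],s["joint_pos"])
print(Rm.T@(np.array((.606,-.130,.20))-s["eef_pos"]))
E
```

```text
[0.40283528 0.27691041 0.24182806] [ 4.37796479e-01  1.43243320e-01 -1.46860766e-01  1.28085856e+00
  4.83823943e-05  6.76615465e-01]
[-0.29366201 -0.34729902  0.04180415]
```

View pics/st3.png

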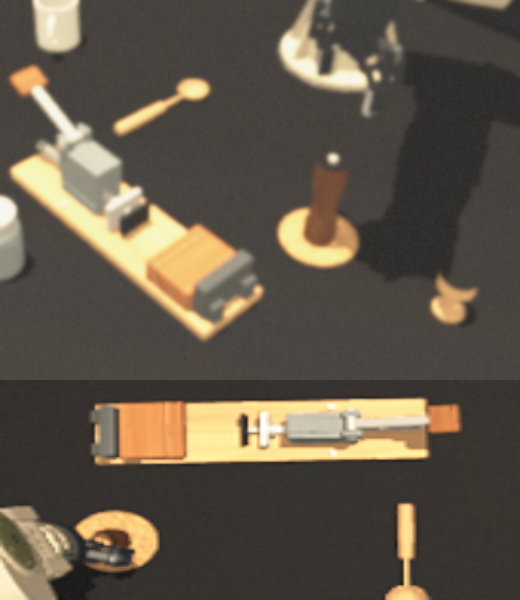

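The mill stands upright on the mat (around (325,240) in the scene part), and the clamp and jaw look undisturbed. Next I close the fingers and go above the pad.

{"method": "drive_effector", "body": {"deltas": [0, -0.033, -0.039, 0, 0, 0, -0.065, -0.078, 0, 0, 0, -0.098, -0.118, 0, 0, 0, -0.131, -0.157, 0, 0, 0, -0.163, -0.196, 0, 0, 0, -0.196, -0.235, 0, 0, 0, -0.229, -0.274, 0, 0, 0, -0.261, -0.313, 0, 0, 0, -0.294, -0.353, 0.02, 0, 0, -0.294, -0.353, 0.04, 0], "grip_n": 20}}

```text
time: 9.15
eef_pos: [0.6055, -0.1391, 0.1987]
tcp_rot: [-0.381, -3.116, -0.0]
ft_force: [-0.4, 0.6, 0.1]
finger_gap: 0.0004
gripper_force: 0.0
```

{"method": "drive_effector", "body": {"deltas": [0, 0, 0, 0, 0, 0, 0, 0, 0, 0]}}

```text
time: 9.4
eef_pos: [0.6046, -0.1349, 0.2019]
tcp_rot: [-0.373, -3.118, -0.001]
ft_force: [-0.0, 0.5, -0.2]
finger_gap: -0.0
gripper_force: 0.0
```

```bash
python3 - <<'E'
from h import *
import pickle
W=grab("wrist");f=W["frame"];s=ctrl.state();print(s["eef_pos"],s["ft_force"])
S0=pickle.load(open("f3.pkl","rb"))
print("expect",proj(W,(.605,-.13,.16)))
cv2.imwrite("pics/w4.png",f[...,::-1])
E
```

```text
[ 0.60506047 -0.13490181  0.20270892] [-0.51284491  0.01655767  1.16087014]
expect [257.76411954 220.67663765]
```

View pics/w4.png

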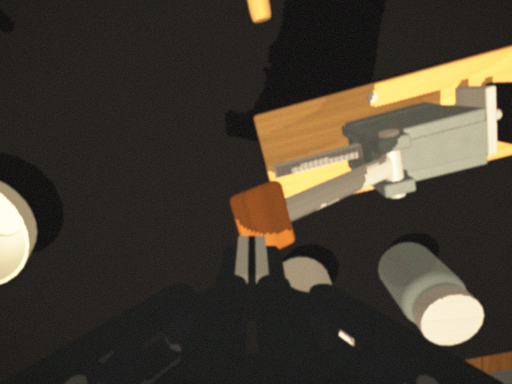

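The wrist view shows the pad at about (263,215), where expected within about 4 mm, with the closed fingers above it. First stroke.

{"method": "drive_effector", "body": {"deltas": [0, 0, 0, 0.03, 0, 0, 0, 0, 0.05, 0, 0, 0, 0, 0.07, 0, 0, 0, 0, 0.09, 0, 0, 0, 0, 0.105, 0, 0, 0, 0, 0.115, 0, 0, 0, 0, 0.117, 0, 0, 0, 0, 0.117, 0]}}

```text
time: 10.45
eef_pos: [0.6053, -0.1353, 0.0858]
tcp_rot: [0.374, 3.119, 0.0]
ft_force: [0.1, 1.6, 4.2]
finger_gap: -0.0
gripper_force: 1.7
```

```bash
python3 - <<'E'
from h import *
import pickle
W=grab("wrist");T=grab("top");S=grab("scene");s=ctrl.state();print(s["eef_pos"],s["ft_force"])
pickle.dump((W,T,S),open("p1.pkl","wb"))
a=W["frame"];b=T["frame"][165:215,175:310];c=S["frame"][180:300,200:330]
cv2.imwrite("pics/p1.png",np.vstack([a[:300],np.hstack([cv2.resize(b,(512*135//265,190),interpolation=cv2.INTER_CUBIC),cv2.resize(c,(512-512*135//265,190),interpolation=cv2.INTER_CUBIC)])])[...,::-1])
E
```

```text
[ 0.6052982  -0.13540909  0.08577907] [-0.38459369  0.58648955  4.18588337]
```

View pics/p1.png

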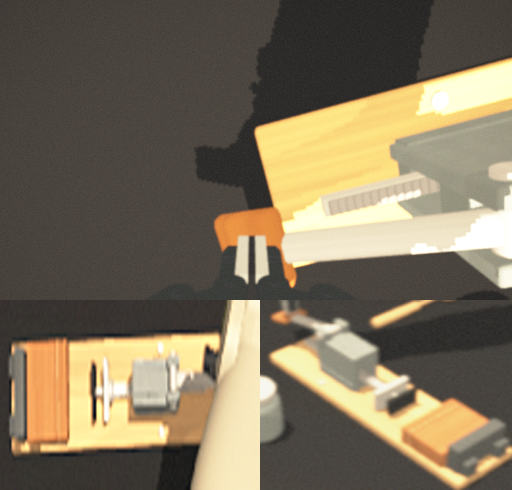

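Tool pictures are used up; from here I measure numerically. After stroke 1 the jaw had advanced, the rod's rear end was at about (325,200) in the wrist view, and the shoe was clear of the board. I profile along the clamp axis in the top camera.

```bash
cat >> h.py <<'E'
C=np.array([.6013,.0882,0]);YW=.0164;YH=np.array([-np.sin(YW),np.cos(YW),0]);XH=np.array([np.cos(YW),np.sin(YW),0])
def prof(f,z,t,lats):
    g=cv2.cvtColor(f["frame"],cv2.COLOR_RGB2GRAY);out=[]
    for l in lats:
        p=np.array([proj(f,C+l*XH+a*YH+[0,0,z]) for a in t],np.float32)
        out.append(cv2.remap(g,p[:,:1].copy(),p[:,1:].copy(),cv2.INTER_LINEAR)[:,0])
    return np.mean(out,0)
E
python3 - <<'E'
from h import *
import pickle
T0=pickle.load(open("f3.pkl","rb"))[1];W,T,S=pickle.load(open("p1.pkl","rb"))
t=np.arange(0,.19,.003);L=[-.022,-.018,-.014,.014,.018,.022]
for a,b,c in zip(t,prof(T0,.06,t,L),prof(T,.06,t,L)):print(int(a*1000+.5),int(b),int(c),end=" | ")
E
```

```text
0 236 233 | 3 167 233 | 6 202 229 | 9 226 217 | 12 222 211 | 15 176 229 | 18 44 250 | 21 52 253 | 24 103 218 | 27 169 191 | 30 218 216 | 33 230 235 | 36 229 225 | 39 228 131 | 42 228 41 | 45 228 59 | 48 228 128 | 51 228 195 | 54 228 226 | 57 228 233 | 60 227 231 | 63 228 231 | 66 228 230 | 69 228 230 | 72 227 230 | 75 227 229 | 78 227 229 | 81 227 230 | 84 228 231 | 87 227 229 | 90 216 219 | 93 152 157 | 96 147 150 | 99 164 168 | 102 177 181 | 105 172 176 | 108 172 175 | 111 178 182 | 114 184 187 | 117 181 185 | 120 170 173 | 123 178 182 | 126 180 184 | 129 180 183 | 132 179 182 | 135 182 185 | 138 181 185 | 141 178 182 | 144 176 180 | 147 176 180 | 150 175 179 | 153 174 177 | 156 173 177 | 159 174 178 | 162 178 182 | 165 179 182 | 168 183 186 | 171 178 182 | 174 140 143 | 177 70 72 | 180 92 96 | 183 124 128 | 186 132 136 | 189 126 130 |
```

{"method": "drive_effector", "body": {"deltas": [0, 0, 0, -0.03, 0, 0, 0, 0, -0.06, 0, 0, 0, 0, -0.085, 0, 0, 0, 0, -0.085, 0, 0, 0, 0, -0.06, 0, 0, 0, 0, -0.04, 0, 0, 0, 0, -0.02, 0, 0, 0, 0, -0.005, 0, 0, 0, 0, 0, 0, 0, 0, 0, 0, 0]}}

```text
time: 11.85
eef_pos: [0.6044, -0.1352, 0.0849]
tcp_rot: [-0.374, -3.118, -0.0]
ft_force: [-1.0, 1.7, 2.9]
finger_gap: -0.0001
gripper_force: 1.6
```

```bash
cat > m.py <<'E'
from h import *
T=grab("top");S=grab("scene");s=ctrl.state();print(s["time"],s["eef_pos"].round(4),s["ft_force"].round(1))
t=np.arange(0,.19,.0005);L=[-.022,-.018,-.014,.014,.018,.022];p=prof(T,.06,t,L)
i=np.argmin(p[:190]);lo=p[i]
r=i-np.argmax(p[i::-1]>130);f=i+np.argmax(p[i:]>130)
print("shoe min",t[i],lo,"rear",t[r],"front",t[f])
w=p[max(r-60,0):r];j=max(r-60,0);print("behind:",[(int(t[j+k]*1e3),int(w[k])) for k in range(0,len(w),4)])
E
python3 m.py
```

```text
11.95 [ 0.6047 -0.1355  0.0855] [-1.4  0.8  3. ]
shoe min 0.0675 34.833333333333336 rear 0.064 front 0.0735
behind: [(34, 211), (36, 203), (38, 205), (40, 220), (42, 236), (44, 250), (46, 253), (48, 251), (50, 219), (52, 180), (54, 203), (56, 231), (58, 229), (60, 223), (62, 189)]
```

{"method": "drive_effector", "body": {"deltas": [0, 0, 0, -0.03, 0, 0, 0, 0, -0.06, 0, 0, 0, 0, -0.085, 0, 0, 0, 0, -0.085, 0, 0, 0, 0, -0.06, 0, 0, 0, 0, -0.04, 0, 0, 0, 0, -0.02, 0, 0, 0, 0, -0.005, 0, 0, 0, 0, 0, 0, 0, 0, 0, 0, 0]}}

```text
time: 13.2
eef_pos: [0.6047, -0.1353, 0.0851]
tcp_rot: [-0.374, -3.118, -0.0]
ft_force: [-0.2, 1.5, 4.0]
finger_gap: 0.0002
gripper_force: 1.7
```

```bash
python3 m.py
```

```text
13.3 [ 0.6048 -0.1354  0.0856] [-1.3  0.9  4.1]
shoe min 0.09 35.0 rear 0.08600000000000001 front 0.098
behind: [(56, 217), (58, 214), (60, 209), (62, 186), (64, 176), (66, 209), (68, 236), (70, 249), (72, 251), (74, 243), (76, 235), (78, 230), (80, 227), (82, 225), (84, 185)]
```

{"method": "drive_effector", "body": {"deltas": [0, 0, 0, -0.05, 0, 0, 0, 0, -0.1, 0, 0, 0, 0, -0.15, 0, 0, 0.012, 0.048, -0.17, 0, 0, 0.024, 0.096, -0.17, 0, 0, 0.036, 0.144, -0.17, 0, 0, 0.048, 0.192, -0.17, 0, 0, 0.06, 0.24, -0.17, 0, 0, 0.072, 0.287, -0.17, 0, 0, 0.072, 0.287, -0.17, 0]}}

```text
time: 14.55
eef_pos: [0.6024, 0.1635, 0.255]
tcp_rot: [-0.366, -3.12, -0.0]
ft_force: [0.3, -1.0, 0.4]
finger_gap: 0.0
gripper_force: 0.0
```

{"method": "drive_effector", "body": {"deltas": [0, 0, 0, 0, 0, 0, 0, 0, 0, 0, 0, 0, 0, 0, 0]}}

```text
time: 14.92
eef_pos: [0.6032, 0.1591, 0.2554]
tcp_rot: [0.377, 3.119, -0.0]
ft_force: [0.6, -0.5, -0.4]
finger_gap: -0.0003
gripper_force: 0.0
```

```bash
python3 - <<'E'
from h import *
import pickle
W=grab("wrist");T=grab("top");pickle.dump((W,T),open("l3.pkl","wb"))
t=np.arange(.04,.19,.001)
for z,L in((.06,[-.022,-.018,-.014]),(.06,[.014,.018,.022])):
    p=prof(W,z,t,L);print(z,L[0],[(int(a*1000+.5),int(b)) for a,b in zip(t,p)])
E
```

```text
0.06 -0.022 [(40, 222), (41, 221), (42, 220), (43, 219), (44, 219), (45, 218), (46, 217), (47, 218), (48, 219), (49, 219), (50, 218), (51, 218), (52, 220), (53, 220), (54, 219), (55, 218), (56, 220), (57, 220), (58, 220), (59, 220), (60, 219), (61, 220), (62, 216), (63, 201), (64, 189), (65, 194), (66, 220), (67, 245), (68, 253), (69, 254), (70, 254), (71, 255), (72, 254), (73, 254), (74, 242), (75, 202), (76, 160), (77, 148), (78, 153), (79, 156), (80, 154), (81, 158), (82, 169), (83, 195), (84, 212), (85, 218), (86, 219), (87, 220), (88, 220), (89, 205), (90, 152), (91, 80), (92, 40), (93, 29), (94, 29), (95, 30), (96, 33), (97, 51), (98, 74), (99, 94), (100, 98), (101, 101), (102, 101), (103, 100), (104, 98), (105, 98), (106, 98), (107, 97), (108, 97), (109, 97), (110, 95), (111, 95), (112, 94), (113, 96)
[... 1918 characters left out ...]
31, 182), (132, 182), (133, 182), (134, 183), (135, 185), (136, 187), (137, 188), (138, 187), (139, 187), (140, 186), (141, 185), (142, 183), (143, 182), (144, 180), (145, 180), (146, 181), (147, 182), (148, 181), (149, 181), (150, 182), (151, 182), (152, 182), (153, 181), (154, 180), (155, 180), (156, 182), (157, 179), (158, 178), (159, 176), (160, 175), (161, 176), (162, 178), (163, 181), (164, 182), (165, 183), (166, 183), (167, 184), (168, 184), (169, 185), (170, 187), (171, 188), (172, 189), (173, 185), (174, 176), (175, 157), (176, 116), (177, 80), (178, 62), (179, 62), (180, 69), (181, 83), (182, 100), (183, 114), (184, 124), (185, 129), (186, 130), (187, 128), (188, 127), (189, 126)]
```

Shoe touches the board; the plate-to-shoe gap is about 15 mm, so squeeze is about 1 mm. The jaw needs about 7 mm more. I go back to the pad, rest just on it, then press in small steps.

{"method": "drive_effector", "body": {"deltas": [0, -0.012, -0.048, 0, 0, 0, -0.024, -0.096, 0, 0, 0, -0.036, -0.144, 0, 0, 0, -0.048, -0.192, 0, 0, 0, -0.06, -0.24, 0, 0, 0, -0.072, -0.287, 0, 0, 0, -0.072, -0.287, 0.04, 0, 0, -0.072, -0.287, 0.08, 0, 0, -0.072, -0.287, 0.09, 0, 0, -0.072, -0.287, 0.09, 0]}}

```text
time: 16.27
eef_pos: [0.6049, -0.1356, 0.1656]
tcp_rot: [-0.375, -3.119, -0.001]
ft_force: [-0.2, -0.0, 1.0]
finger_gap: -0.0001
gripper_force: 0.5
```

```bash
cat > m2.py <<'E'
from h import *
import sys
def edges(f,z,L):
    t=np.arange(.05,.11,.00025);p=prof(f,z,t,L);return t,p
T=grab("top");S=grab("scene");s=ctrl.state();print(s["time"],s["eef_pos"].round(4),s["ft_force"].round(1))
L=[-.022,-.018,-.014,.014,.018,.022]
P=[edges(f,z,L)[1] for f,z in((T,.062),(S,.064))]
if sys.argv[1:]:np.save("ref.npy",P);t=np.arange(.05,.11,.00025)[::8];print([(int(a*1e3),int(b),int(c)) for a,b,c in zip(t,P[0][::8],P[1][::8])])
ref=np.load("ref.npy")
t=np.arange(.05,.11,.00025)
for n,p,r in zip("TS",P,ref):
    # window: plate in reference, around its brightest run, shifted match
    b=np.argmax(r[40:128])+40;a,c=b-32,b+14
    e=[(np.mean((p[a+k:c+k]-r[a:c])**2),k) for k in range(-12,60) if c+k<len(p)]
    e.sort();print(n,"plate shift mm",e[0][1]*.25,"rms",round(e[0][0]**.5,1),"peak t",t[np.argmax(p)])
E
python3 m2.py ref
```

```text
16.375 [ 0.6059 -0.1355  0.1671] [-0.   1.1  1.1]
[(50, 222, 216), (52, 222, 218), (54, 221, 218), (56, 219, 219), (58, 212, 219), (60, 202, 221), (62, 186, 225), (64, 182, 232), (66, 208, 239), (68, 230, 242), (70, 248, 244), (72, 250, 242), (74, 244, 235), (76, 223, 222), (78, 197, 203), (80, 206, 188), (82, 216, 182), (84, 174, 184), (86, 121, 189), (88, 70, 190), (90, 34, 180), (92, 45, 159), (94, 64, 131), (96, 100, 109), (98, 134, 105), (100, 165, 123), (102, 178, 152), (104, 172, 175), (106, 169, 190), (108, 166, 196)]
T plate shift mm 0.0 rms 0.0 peak t 0.07100000000000002
S plate shift mm 0.0 rms 0.0 peak t 0.06950000000000002
```

{"method": "drive_effector", "body": {"deltas": [0, 0, 0, 0.01, 0, 0, 0, 0, 0.02, 0, 0, 0, 0, 0.025, 0, 0, 0, 0, 0.025, 0, 0, 0, 0, 0.025, 0]}}

```text
time: 17.0
eef_pos: [0.6053, -0.1354, 0.1404]
tcp_rot: [0.374, 3.119, 0.001]
ft_force: [1.2, -1.2, 3.2]
finger_gap: -0.0002
gripper_force: 1.7
```

```bash
python3 m2.py
```

```text
17.1 [ 0.6053 -0.1354  0.1405] [ 1.3 -0.3  2.3]
T plate shift mm 6.0 rms 10.8 peak t 0.07800000000000003
S plate shift mm 6.0 rms 0.6 peak t 0.07500000000000002
```

{"method": "drive_effector", "body": {"deltas": [0, 0, 0, 0.005, 0, 0, 0, 0, 0.01, 0, 0, 0, 0, 0.01, 0, 0, 0, 0, 0.01, 0]}}

```text
time: 17.6
eef_pos: [0.6052, -0.1359, 0.1306]
tcp_rot: [0.375, 3.119, -0.001]
ft_force: [0.3, -2.8, 4.7]
finger_gap: -0.0003
gripper_force: 2.2
```

```bash
python3 m2.py
```

```text
17.7 [ 0.6052 -0.1358  0.1306] [ 0.4 -1.3  4.4]
T plate shift mm 7.0 rms 5.7 peak t 0.07875000000000003
S plate shift mm 8.5 rms 0.5 peak t 0.07800000000000003
```

```bash
python3 - <<'E'
from h import *
import pickle
T=grab("top");S=grab("scene");pickle.dump((T,S),open("h4.pkl","wb"));ref=np.load("ref.npy")
L=[-.022,-.018,-.014,.014,.018,.022];t=np.arange(.05,.11,.00025)
for i,(f,z) in enumerate(((T,.062),(S,.064))):
    p=prof(f,z,t,L);print([(int(a*1e3),int(b),int(c)) for a,b,c in zip(t[::8],ref[i][::8],p[::8])])
# board glue line / far edge shift in scene vs frame before pumping
S0,T0=pickle.load(open("f3.pkl","rb"));u=np.arange(.10,.172,.00025)
for n,a,b in(("T",T0,T),("S",S0,S)):
    r=prof(a,.056,u,L);q=prof(b,.056,u,L);r=r-r.mean();q=q-q.mean()
    e=[(np.mean((q[30+k:-30+k]-r[30:-30])**2),k*.25) for k in range(-28,29)];e.sort();print(n,"board shift mm",e[:2])
for n,f in(("S0",S0),("Sref/now",S)):
    hsv=f["frame"]
E
```

```text
[(50, 222, 226), (52, 222, 226), (54, 221, 226), (56, 219, 226), (58, 212, 226), (60, 202, 226), (62, 186, 224), (64, 182, 222), (66, 208, 216), (68, 230, 207), (70, 248, 194), (72, 250, 199), (74, 244, 219), (76, 223, 237), (78, 197, 252), (80, 206, 253), (82, 216, 250), (84, 174, 168), (86, 121, 80), (88, 70, 52), (90, 34, 36), (92, 45, 48), (94, 64, 67), (96, 100, 103), (98, 134, 138), (100, 165, 169), (102, 178, 182), (104, 172, 176), (106, 169, 173), (108, 166, 171)]
[(50, 216, 211), (52, 218, 214), (54, 218, 215), (56, 219, 217), (58, 219, 218), (60, 221, 219), (62, 225, 218), (64, 232, 218), (66, 239, 217), (68, 242, 219), (70, 244, 224), (72, 242, 231), (74, 235, 238), (76, 222, 242), (78, 203, 243), (80, 188, 242), (82, 182, 236), (84, 184, 223), (86, 189, 200), (88, 190, 175), (90, 180, 150), (92, 159, 126), (94, 131, 106), (96, 109, 95), (98, 105, 100), (100, 123, 122), (102, 152, 151), (104, 175, 174), (106, 190, 189), (108, 196, 195)]
T board shift mm [(np.float64(1.8019086928515997), 0.5), (np.float64(1.8054841341554764), 0.75)]
S board shift mm [(np.float64(0.9321260508041501), 0.75), (np.float64(0.9499897203947957), 0.5)]
```

Shoe and board have not moved since the reference, and the board is seated on the stop. Squeeze is about 9.4 mm, so I ease back slightly.

{"method": "drive_effector", "body": {"deltas": [0, 0, 0, -0.002, 0, 0, 0, 0, -0.004, 0, 0, 0, 0, -0.004, 0, 0, 0, 0, -0.004, 0, 0, 0, 0, -0.004, 0]}}

```text
time: 18.42
eef_pos: [0.6051, -0.1351, 0.1341]
tcp_rot: [-0.374, -3.119, -0.001]
ft_force: [-0.1, 1.1, 3.6]
finger_gap: 0.0003
gripper_force: 1.9
```

```bash
python3 m2.py
```

```text
18.525 [ 0.6051 -0.1352  0.1341] [0.6 1.7 3.6]
T plate shift mm 7.5 rms 3.1 peak t 0.07850000000000003
S plate shift mm 7.75 rms 0.5 peak t 0.07675000000000003
```

{"method": "drive_effector", "body": {"deltas": [0, 0, 0, 0, 0, 0, 0, 0, 0, 0, 0, 0, 0, 0, 0, 0, 0, 0, 0, 0]}}

```text
time: 19.02
eef_pos: [0.6051, -0.1353, 0.1342]
tcp_rot: [-0.374, -3.119, -0.001]
ft_force: [0.5, 2.7, 2.8]
finger_gap: -0.0002
gripper_force: 1.9
```

```bash
python3 m2.py; python3 - <<'E'
from h import *
import pickle
S0=pickle.load(open("f3.pkl","rb"))[0]["frame"];S=grab("scene")["frame"]
print("mill diff",np.abs(S0[205:270,338:385].astype(int)-S[205:270,338:385]).mean())
print(ticket.sign_off())
E
```

```text
19.125 [ 0.605  -0.1353  0.1342] [1.6 3.5 2.3]
T plate shift mm 7.5 rms 3.1 peak t 0.07850000000000003
S plate shift mm 7.5 rms 0.4 peak t 0.07725000000000003
mill diff 6.055210038188761
the job is handed in; nothing more can be done
None
```

I handed the job in with the mill standing on the cork mat and the lever held down; the board is against the stop with the shoe's spring squeezed about 8.5 mm of 16 (camera estimate, good to about 1 mm).

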